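# Set the tray feeder's gain lever to the third click and store it

### The arm

A 6-joint arm with a two-finger parallel gripper is mounted at the origin on a cart in front of the work surface, level with it; the furniture and walls round the work are solid. World frame = base frame: x ahead of the robot, y to its left, z up, the work surface at z = 0. Lengths are in m, angles in rad, forces in N, time in s.
With the tool pointing down it reaches from about 0.2 to 0.875 m from the base axis. Payload 3.4 kg.
Tool frame: the origin (TCP) lies between the finger pads; the fingertips stand 25 mm ahead of it and the grasp point (between the pads) lies 6 mm ahead of it (r.nose_length is the z of the fingertips in the tool frame, in m); z points along the fingers, y is the line along which they close (so a half turn about z gives the same grasp; the last joint's range is limited). The gripper opens to 94 mm and grips with 3 to 60 N. Pads are 16 mm wide; open, the fingers measure 119 mm over their backs; the gripper's body (75 mm by 177 mm) begins 78 mm behind the grasp point.
Start: joints at [-1.298, 0.276, 1.505, -0, 1.361, -0.121], TCP at [0.221, -0.531, 0.19] pointing down, gripper open.
Joint ranges: [-2.89, 2.89], [-0.75, 2.08], [0.22, 2.7], [-1.18, 4.32], [0.11, 2.71], [-2.7, 2.7]. Speed limits (rad/s): [2.57, 2.57, 3.14, 3.14, 3.14, 3.14].

### API

Orientations are given as a unit quaternion [w, x, y, z].
In Python, from plant import r, gripper_to, inverse_kinematics, vision, models, telemetry gives the robot as it stands. Calls block until the motion is done:
- r.move_to(position, orientation): joint-space move of the TCP to a pose.
- r.move_l(position, rot=None, vel=0.15, guard=None): straight line of the TCP; rot=None keeps the orientation; vel is the mean speed in m/s. With guard (N) it stops when the force on the tool has changed by that much, and returns True; else False.
- r.movej(angles): joint-space move.
- gripper_to(opening, f_grip=None): finger opening in m; f_grip is the grip in N (None keeps the last); returns when the fingers have stopped.
- r.hold(seconds).
- inverse_kinematics(position, orientation): joint angles nearest the present ones, or None.
- vision.snapshot(name): name is "scene" or "top"; returns the picture (480x640x3 uint8, red, green, blue); there is no depth.
- vision.get_calibration(name): a dict with "fx", "fy", "cx", "cy" (pixels), "position" and "orientation" of the camera in the world. Camera axes: x right, y down, z forward; pixel columns grow to the right and rows downward; lengths in m; the calibration is good to about 2 mm. A picture is of the moment at which its call begins. get_calibration takes no time and is no camera call.
A pose or a line that the arm cannot do raises r.PlanningError and nothing moves.
- r.sign_off(): hands the job in; it is judged then, once.
Trained networks look in the newest picture that a camera, given by its name, has taken for a name from the list of things; names that differ only in an ending like _2 or _b are one class to them, and where a whole thing is asked for, a point or a joint stands for the part that bears it (a point fixed in the world has none). Each returns a list of dicts, best first, with "score" (0 to 1); they miss things now and then, are a little off and sometimes report something else, mostly with a low value. They report only what shows in the picture. A call takes as long as a camera call.
- models.boxes_of(thing, camera): "at" ([x, y, z] in m, in world coordinates, good to about 4 mm: the middle of the surface that is visible of it).
- models.regions_of(thing, camera): "pixels" (480x640 bool, what is visible of it).
- models.mark_of(thing, camera): "at" ([x, y, z] in m, in world coordinates, good to about 4 mm: a listed point, or the origin of a listed thing).
Readings, each from a call of its own:
- telemetry.current_t(): time.
- telemetry.current_joints(): joint angles.
- telemetry.current_dq(): joint speeds.
- telemetry.current_joint_efforts(): joint torques, N m.
- telemetry.current_ee_pos(): TCP position.
- telemetry.current_tool_rot(): TCP orientation.
- telemetry.current_wrist_force(): force on the tool from outside, world axes, zero at the start.
- telemetry.current_torque(): the same for the moment, N m.
- telemetry.current_opening(): finger opening in m.
- telemetry.current_finger_force(): force on a finger pad.
Only numpy, scipy, OpenCV 4.12 (cv2) and the standard library are available. Lean on these libraries where they do the work, as an engineer would, in place of code of your own. Each camera call takes 0.05 s, during which the arm holds its last target. There are 200 camera calls.

### The job

Set the tray feeder's vibration on the grey control box: with the fingertips or the outside of a finger, push the red lever away from its end stop (towards the green button) one click at a time, letting it settle in each notch, and stop in the third notch without running past it. Then press the green button fully down to store the setting, and let it spring back. Only push and press: do not pinch the lever, and leave the other things on the worktop where they stand.

Things in the scene. Friction and masses are not known exactly. Their poses are not given: they have to be found in the camera images.
- feeder_box: Grey control box, aluminium top plate, fixed; 90 x 250 x 46 mm (own x, y, z; yaw within 0.3 rad). Origin: centre of its underside on the worktop, z up. The red lever stands in a black slot along its y axis at x = 0; the green button is at x = 0, y = +97 mm. Five pairs of black ticks mark where the paddle's centre is in each notch: y = -22, -6, +10 (third, wanted), +26, +42 mm.
- gain_lever (a joint): Red lever's travel along the box's +y, m. 0 = end stop (paddle centre at box y = -60 mm), far end 0.1035. Starts between 0 and 0.018. Notches at 0.038, 0.054, 0.070, 0.086, 0.102. About 1 N moves it before the first rib, about 5 N pushes it out of a notch. Some 2 mm past each rib top (0.030, 0.046, 0.062, 0.078) it jumps about 6 mm ahead of the finger into the next notch and stays there.
- lever_push (a point): Centre of the lever's push face, the flat upright face on its -y side (box frame), 67 mm above the worktop. The red ribbed paddle is 34 mm wide along the box's x, 14 mm thick along y and reaches from 50 to 84 mm above the worktop (4 to 38 mm above the top plate). Axes as the box's. The lever cannot be lifted.
- store_button (a joint): Travel of the green push button, in m: 0 = up, 0.006 = fully down, sprung (about 5 N to push it fully down), pressed straight down. Pressed counts from 0.0045.
- store_button_top (a point): Centre of the top face of the green round button, 26 mm across, in a low black housing on the control box.
- red_jar: Bystander, leave it where it stands. Red sample jar with blue screw lid, 54 mm across, 67 mm high. Origin: centre of its underside.
- oil_bottle: Bystander, leave it where it stands. Small white squeeze bottle with pointed red cap, 38 mm across, 118 mm high. Origin: centre of its underside.
- yellow_bin: Bystander, leave it where it stands. Small open yellow bin of moulded parts, 100 x 66 x 50 mm. Origin: centre of its underside.
- red_marker: Bystander, leave it where it stands. White felt marker with red cap, lying, 136 mm long, 16 mm thick. Origin: centre of its underside.
- bowl_nest: Bystander, leave it where it stands. Nest of white moulded bowls, 68 mm across, 47 mm high. Origin: centre of its underside.

How it is judged:
On the way, in this order (a step that is already met when the one before it is completed fails the run):
1. the lever rests in the first notch (value of joint gain_lever between 0.035 and 0.041 m), for 0.15 s.
2. the lever rests in the second notch (value of joint gain_lever between 0.051 and 0.057 m), for 0.15 s.
3. the lever rests in the third notch (value of joint gain_lever between 0.067 and 0.073 m), for 0.15 s.
4. the green button is pressed down while the lever stays in the third notch (all of step 3 and value of joint store_button above 0.0045 m), for 0.03 s.
At the end, for the whole second after the job is handed in: The lever rests in the third notch (gain_lever within 3 mm of 0.070), the green button has been pressed and is up again (under 1.5 mm of travel), and no bystander is more than 20 mm from where it stood (all of step 3 and velocity of joint gain_lever between -0.005 and 0.005 m/s and value of joint store_button below 0.0015 m and distance of each of red_jar, oil_bottle, yellow_bin, red_marker, bowl_nest from where it was at the start of the episode below 0.02 m); the robot touches nothing.
It fails at once if the lever ran past the third notch (gain_lever over 0.077) (value of joint gain_lever above 0.077 m).
It fails at once if the button was pressed before the lever was in the third notch (value of joint store_button above 0.003 m and value of joint gain_lever below 0.066 m).
It fails at once if the lever was pinched: fingers press on the push-side and far-side halves of its paddle at once, over 1.5 N each (contact force between the fingers and gain_lever_c1 above 1.5 N and contact force between the fingers and gain_lever_c2 above 1.5 N).
It fails at once if a bystander was pushed or lifted more than 20 mm from its place (distance of any of red_jar, oil_bottle, yellow_bin, red_marker, bowl_nest from where it was at the start of the episode above 0.02 m).
It also fails if it takes over 59 s, if anything falls off the work surface, if the arm or the gripper's body presses on something with over 40 N, if the wrist force passes 120 N, or if a joint passes its speed limit or range.

## Working session

There is one attempt and no reset: what is moved stays moved. The work goes in short steps, each a Python script; the robot and the scene stay as the last script left them, time stands still between calls to the robot, and variables do not carry over. Pictures are saved under pics/ and viewed, at most 10 in all, crops included, and the job is handed in when it is done.

```bash
mkdir -p pics; ls; python3 - <<'E'
from plant import r,vision,models,telemetry
import cv2,numpy as np
for c in("scene","top"):
    im=vision.snapshot(c); cv2.imwrite(f"pics/{c}0.png",im[:,:,::-1])
    k=vision.get_calibration(c); print(c,k)
    for n in("lever_push","store_button_top","feeder_box"):
        for d in models.mark_of(n,c)[:2]: print(c,n,np.round(d["at"],4),round(d["score"],2))
print(telemetry.current_t(),telemetry.current_tool_rot())
E
```

```text
pics
scene {'fx': 566.8647214759285, 'fy': 566.8647214759285, 'cx': 317.37607439511066, 'cy': 248.9831209960028, 'position': array([0.13133272, 0.71177931, 0.90937465]), 'orientation': array([ 0.07828552, -0.21871611,  0.90120061, -0.36588537])}
scene lever_push [ 0.4684 -0.1513  0.0649] 0.52
scene store_button_top [ 0.4394 -0.0045  0.0688] 0.52
scene feeder_box [ 0.4588 -0.0977  0.0007] 0.61
top {'fx': 514.7124934533788, 'fy': 514.7124934533788, 'cx': 317.7023757805164, 'cy': 235.59312372693117, 'position': array([3.43178839e-01, 5.46666190e-04, 1.14508650e+00]), 'orientation': array([-0.04172645,  0.71218958, -0.69874524,  0.05291504])}
top lever_push [ 0.4684 -0.1511  0.0653] 0.52
top store_button_top [ 0.44   -0.0019  0.0684] 0.67
top feeder_box [ 0.4585 -0.1033  0.0054] 0.63
0.4 [-1.03328346e-04  9.80678559e-01  1.95626055e-01 -5.75652927e-06]
```

View pics/top0.png

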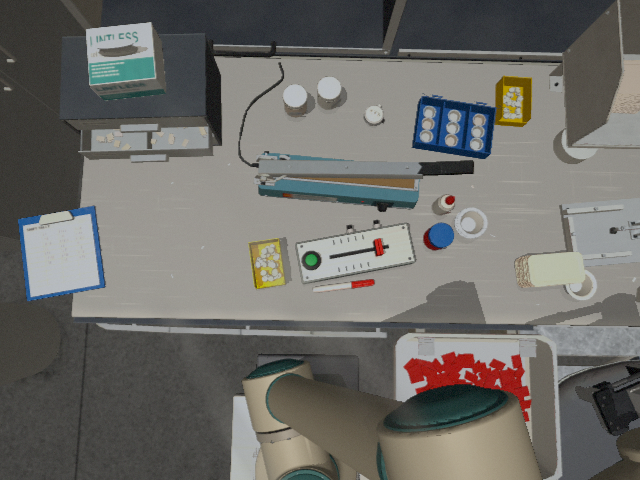

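View pics/scene0.png

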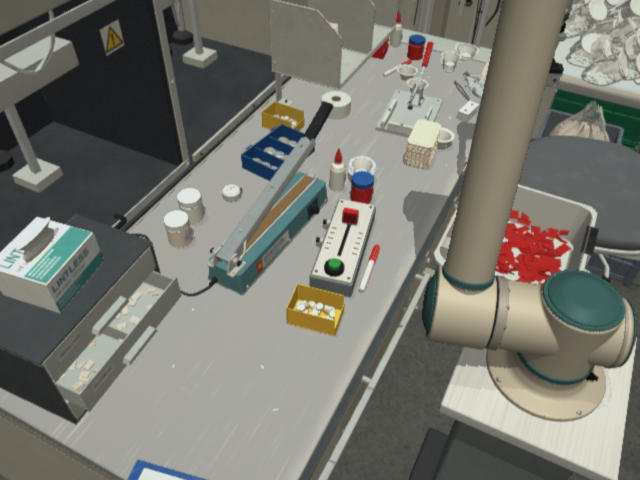

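The top view shows the box with the lever at (379,247) and the button at (311,260). The jar is beyond the lever end at (438,236), the bin beyond the button end, and the marker lies alongside. The scene view agrees. I'll cross-check the pose from the plate corners, then move to a point behind the lever.

```bash
cat > h.py <<'E'
from plant import r,gripper_to,inverse_kinematics,vision,models,telemetry
import numpy as np,cv2
from scipy.spatial.transform import Rotation as R
def ray(c,px,z):
    k=vision.get_calibration(c); q=k["orientation"]
    d=R.from_quat(np.r_[q[1:],q[0]]).apply([(px[0]-k["cx"])/k["fx"],(px[1]-k["cy"])/k["fy"],1])
    return k["position"]+d*(z-k["position"][2])/d[2]
E
python3 - <<'E'
from h import *
P=np.array([ray("top",p,.046) for p in[(297,240),(411,223),(415,262),(302,283)]]);print(P.round(4),P.mean(0))
print("btn",ray("top",(311,260),.055),"lev top",ray("top",(379,247),.084))
print("scene btn",ray("scene",(333,267),.06))
im=cv2.imread("pics/top0.png")[210:300,280:430];cv2.imwrite("pics/crop.png",cv2.resize(im,None,fx=5,fy=5,interpolation=cv2.INTER_CUBIC))
for c in("top","scene"):
    vision.snapshot(c)
    for n in("lever_push","store_button_top","feeder_box"): print(n,c,models.mark_of(n,c)[0]["at"].round(4) if models.mark_of(n,c) else None)
E
```

```text
[[ 0.481   0.0288  0.046 ]
 [ 0.5231 -0.2174  0.046 ]
 [ 0.4385 -0.2255  0.046 ]
 [ 0.389   0.016   0.046 ]] [ 0.45790036 -0.09950726  0.046     ]
btn [ 0.43767275 -0.00212654  0.055     ] lev top [ 0.46498484 -0.14282165  0.084     ]
scene btn [0.43585572 0.0045379  0.06      ]Traceback (most recent call last):
  File "<stdin>", line 8, in <module>
AttributeError: 'list' object has no attribute 'round'. Did you mean: 'count'?
```

View pics/crop.png

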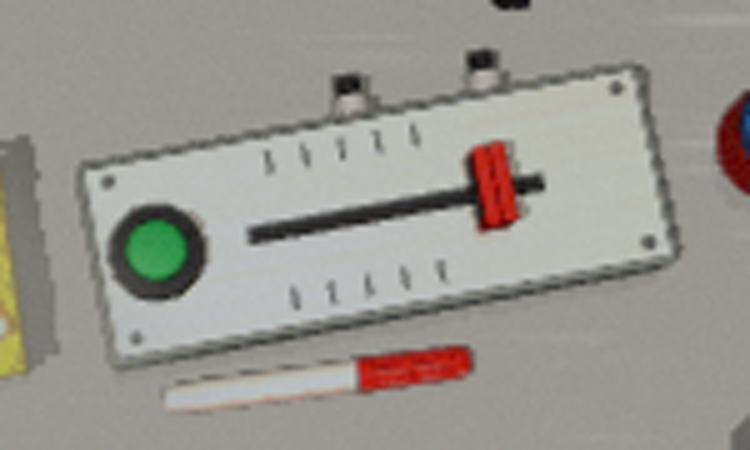

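The crop shows all five tick pairs, with the middle pair at about (342,148) and (369,285) in crop pixels, and the paddle at (493,185). I'll fit the box frame to the ticks and then move in behind the lever.

```bash
cat > fit.py <<'E'
from h import *
T=np.array([(269,161),(307,155),(342,148),(377,141),(415,135),(295,298),(333,293),(369,285),(405,277),(441,271)])/5+[280,210]
W=np.array([ray("top",p,.046)[:2] for p in T]); M=(W[:5]+W[5:])/2
ys=np.array([42,26,10,-6,-22])*1e-3
px=np.polyfit(ys,M,1); print("slope",px[0],"len",np.hypot(*px[0]),"centre",px[1])
print("btn pred",px[1]+.097*px[0]); lt=ray("top",np.array([493,185])/5+[280,210],.084)[:2]
u=px[0]/np.hypot(*px[0]); print("yaw",np.arctan2(-u[0],u[1]),"yaw cross",np.arctan2(*(W[:5]-W[5:]).mean(0)[::-1]),"lever y",(lt-px[1])@u)
E
python3 fit.py
python3 - <<'E'
from h import *
for c in("top","scene"):
    vision.snapshot(c)
    for n in("lever_push","store_button_top","feeder_box"):
        m=models.mark_of(n,c); print(n,c,np.round(m[0]["at"],4) if m else None)
E
```

```text
slope [-0.20243603  0.97372031] len 0.9945408935407126 centre [ 0.45671658 -0.09760041]
btn pred [ 0.43708029 -0.00314954]
yaw 0.2049796333239914 yaw cross 0.2010904016347223 lever y -0.045138557905223475
lever_push top [ 0.4672 -0.1482  0.0672]
store_button_top top [ 0.4369 -0.0028  0.0668]
feeder_box top [ 0.4577 -0.1016  0.0011]
lever_push scene [ 0.4675 -0.1507  0.0625]
store_button_top scene [ 0.4428 -0.002   0.0653]
feeder_box scene [ 0.4567 -0.0997 -0.0007]
```

```bash
cat >> h.py <<'E'
C=np.array([.457,-.0985]); YAW=.202; ux=np.array([np.cos(YAW),np.sin(YAW)]); uy=np.array([-np.sin(YAW),np.cos(YAW)])
def bp(x,y,z): return np.r_[C+x*ux+y*uy,z]
def quat(a): return np.array([0,np.cos(a/2),np.sin(a/2),0])  # tool down, tool x at world angle a
def by(): return float((np.array(telemetry.current_ee_pos())[:2]-C)@uy)
def fy(): return float(np.array(telemetry.current_wrist_force())[:2]@uy)
E
python3 - <<'E'
from h import *
gripper_to(0)
best=[]
for a in(YAW-np.pi/2,YAW+np.pi/2):
    j=inverse_kinematics(bp(0,-.085,.085),quat(a)); print(a,j)
    if j is not None: best.append((abs(j[5]),a))
a=min(best)[1]
r.move_to(bp(0,-.085,.2),quat(a)); r.move_l(bp(0,-.085,.085),guard=4)
print(a,by(),fy(),telemetry.current_ee_pos(),telemetry.current_wrist_force(),telemetry.current_opening(),telemetry.current_t())
im=vision.snapshot("scene");cv2.imwrite("pics/s1.png",cv2.resize(im[170:310,260:420,::-1],None,fx=4,fy=4))
for _ in range(5): r.hold(.1); print(round(fy(),2),end=" ")
E
```

```text
-1.3687963267948966 [-5.03272702e-01  2.60750393e-01  1.81000788e+00 -4.44089210e-16
  1.07083438e+00  2.43631995e+00]
1.7727963267948965 [-5.03272702e-01  2.60750393e-01  1.81000788e+00 -4.44089210e-16
  1.07083438e+00 -7.05272702e-01]
1.7727963267948965 -0.08573798968137888 -0.9520234071889103 [ 0.47465061 -0.18240274  0.0856246 ] [ 0.43459699 -0.88277994 -0.42563354] 0.00040222333790227653 4.875
-0.01 0.41 0.39 0.67 -0.57
```

View pics/s1.png

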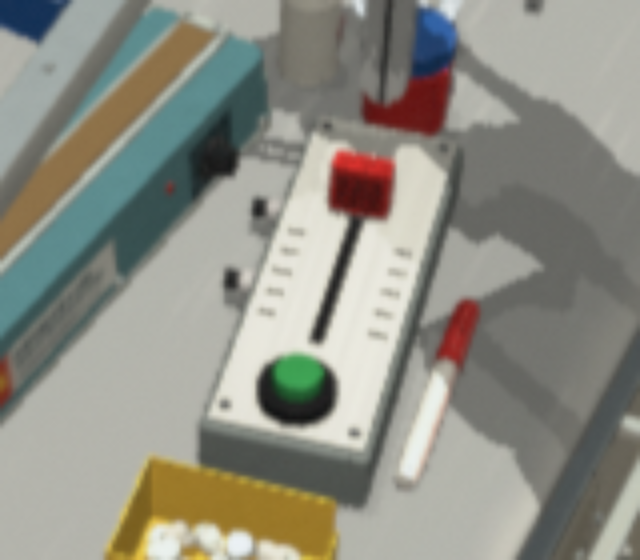

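The closed finger stands behind the paddle on the slot line, with the lever still near its end stop. I'll push in small steps and watch for the force drop.

```bash
cat >> h.py <<'E'
def mf(n=4):
    v=[]
    for _ in range(n): r.hold(.03); v.append(fy())
    return float(np.mean(v))
def click(y0,ymax,f0,z=.085,step=.001):
    r.move_l(bp(0,y0,z),vel=.03)
    peak=0;y=y0;log=[]
    while y<ymax:
        y+=step; r.move_l(bp(0,y,z),vel=.02); f=abs(mf()-f0); log.append((round(by()*1e3,1),round(f,1)))
        peak=max(peak,f)
        if peak>2.5 and f<1.0: break
    print(log,"t",telemetry.current_t())
E
python3 - <<'E'
from h import *
f0=mf(8);print(f0)
click(-.054,-.038,f0)
r.move_l(bp(0,by()-.004,.085),vel=.03); r.hold(.3)
im=vision.snapshot("top");cv2.imwrite("pics/t1.png",cv2.resize(im[210:300,280:430,::-1],None,fx=5,fy=5))
im=vision.snapshot("scene");cv2.imwrite("pics/s2.png",cv2.resize(im[170:310,260:420,::-1],None,fx=5,fy=4))
for c in("top","scene"):
    m=models.mark_of("lever_push",c)
    if m: print(c,(np.array(m[0]["at"])[:2]-C)@uy+.067,m[0])
E
```

```text
-0.15798790099788795
[(-53.0, 0.0), (-52.0, 0.3), (-51.0, 0.3), (-50.0, 0.1), (-49.0, 0.1), (-48.0, 0.1), (-47.0, 0.5), (-46.0, 0.3), (-45.0, 0.2), (-44.0, 0.2), (-43.0, 0.5), (-42.0, 0.2), (-41.0, 0.0), (-40.0, 0.1), (-39.0, 0.1), (-38.0, 0.1)] t 13.0083
scene 0.01258620551319424 {'at': [0.466, -0.1522, 0.0645], 'score': 0.76}
```

View pics/s2.png

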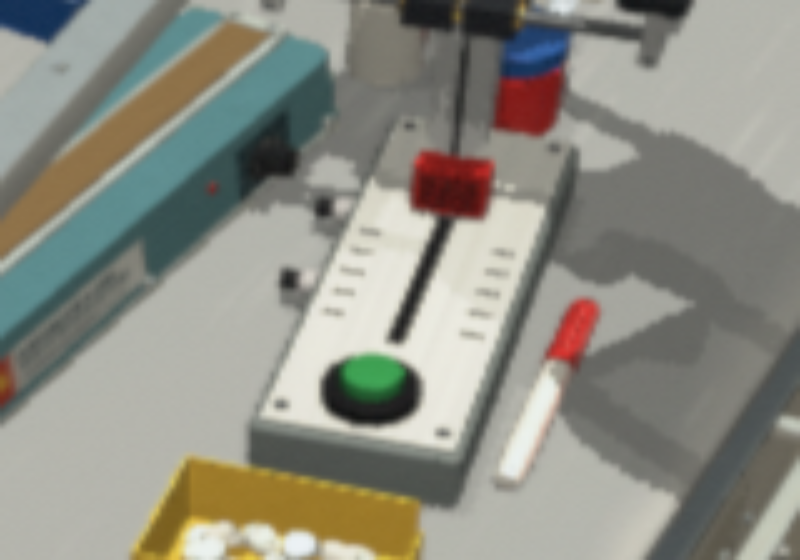

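The lever hasn't moved, although the finger should be past the face. I'll check this in the top view.

View pics/t1.png

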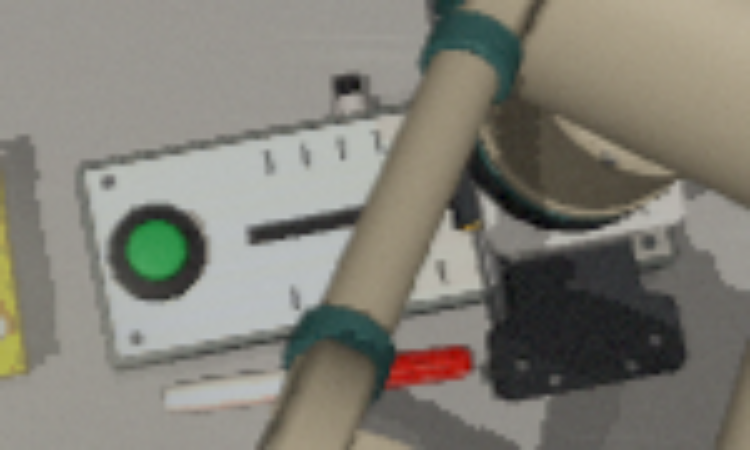

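```bash
python3 - <<'E'
from h import *
print(telemetry.current_ee_pos(),telemetry.current_tool_rot(),r.nose_length,telemetry.current_wrist_force())
k=vision.get_calibration("scene");q=k["orientation"];Rc=R.from_quat(np.r_[q[1:],q[0]])
t=np.array(telemetry.current_ee_pos())-[0,0,.025]
for n,p in dict(tip=t,lev=bp(0,-.047,.084),levtcp=bp(0,-.054,.067),btn=bp(0,.097,.066)).items():
    v=Rc.inv().apply(p-k["position"]); u=[v[0]/v[2]*k["fx"]+k["cx"],v[1]/v[2]*k["fy"]+k["cy"]]; print(n,u,"crop",(u[0]-260)*5,(u[1]-170)*4)
E
```

```text
[ 0.46540125 -0.13958979  0.0850028 ] [-1.04840956e-05  6.32168960e-01  7.74830566e-01 -1.05522019e-05] 0.025 [-0.14419885 -0.4427726   0.25608095]
tip [np.float64(349.3931932393525), np.float64(219.2382028699632)] crop 446.96596619676257 196.9528114798528
lev [np.float64(350.571434373453), np.float64(209.62192102568213)] crop 452.85717186726487 158.4876841027285
levtcp [np.float64(350.8116646221568), np.float64(213.3167956552631)] crop 454.058323110784 173.26718262105237
btn [np.float64(334.085524481166), np.float64(262.1222593938079)] crop 370.4276224058299 368.4890375752316
```

```bash
cat >> h.py <<'E'
def proj(c,p):
    k=vision.get_calibration(c);q=k["orientation"];v=R.from_quat(np.r_[q[1:],q[0]]).inv().apply(p-k["position"])
    return np.array([v[0]/v[2]*k["fx"]+k["cx"],v[1]/v[2]*k["fy"]+k["cy"]])
E
python3 - <<'E'
from h import *
print("s1 tip crop4",(proj("scene",np.array([.47465,-.1824,.0606]))-[260,170])*4)
t=np.array(telemetry.current_ee_pos())
for z in(.06,.16,.2,.3): print(z,(proj("top",np.r_[t[:2],z])-[280,210])*5)
print(telemetry.current_joints(),telemetry.current_opening())
im=vision.snapshot("scene");cv2.imwrite("pics/s3.png",cv2.resize(im[110:250,280:440,::-1],None,fx=5,fy=4,interpolation=cv2.INTER_CUBIC))
E
```

```text
s1 tip crop4 [374.38829792 144.86817537]
0.06 [479.78344832 190.16924959]
0.16 [513.21971857 161.85089656]
0.2 [528.53733258 148.87787064]
0.3 [573.03909276 111.1877651 ]
[-4.34706129e-01  2.30445988e-01  1.85399607e+00 -1.75319369e-05
  1.05717613e+00 -6.36795249e-01] 0.0003723815192357212
```

View pics/s3.png

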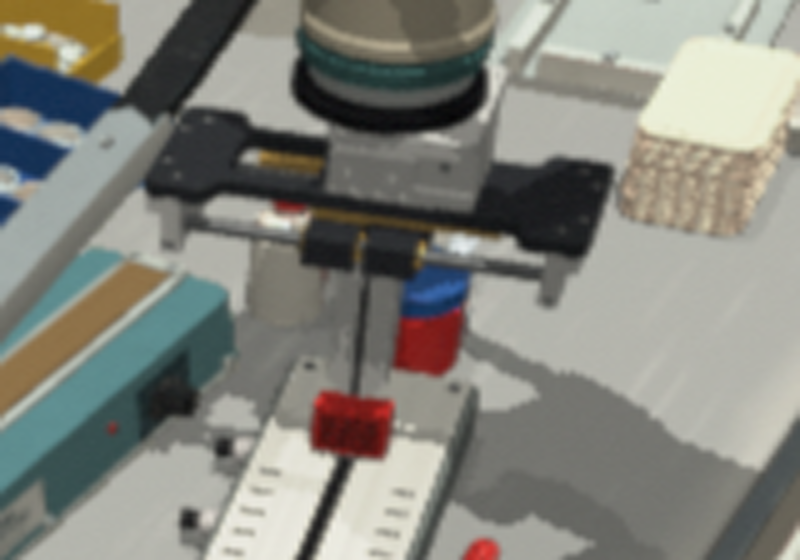

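The s3 view shows the gripper clearly behind the lever (fingers at about (360,380), paddle at (352,425)). So the finger really is further back than I assumed, by an estimated 30 mm or so. I'll advance with a force guard and look again.

```bash
python3 - <<'E'
from h import *
g=r.move_l(bp(0,-.020,.085),vel=.03,guard=2.5); f=mf()
print(g,by(),f,telemetry.current_wrist_force(),telemetry.current_t())
im=vision.snapshot("scene");cv2.imwrite("pics/s4.png",cv2.resize(im[110:250,280:440,::-1],None,fx=5,fy=4,interpolation=cv2.INTER_CUBIC))
m=models.mark_of("lever_push","scene"); print([(m_["at"],m_["score"],(np.array(m_["at"])[:2]-C)@uy+.067) for m_ in m[:2]])
E
```

```text
False -0.020188724165475284 -0.11830730827967308 [-0.26352593  0.16840474 -0.82107746] 14.8583
[([0.4674, -0.1498, 0.0637], 0.59, np.float64(0.014656526292115515))]
```

View pics/s4.png

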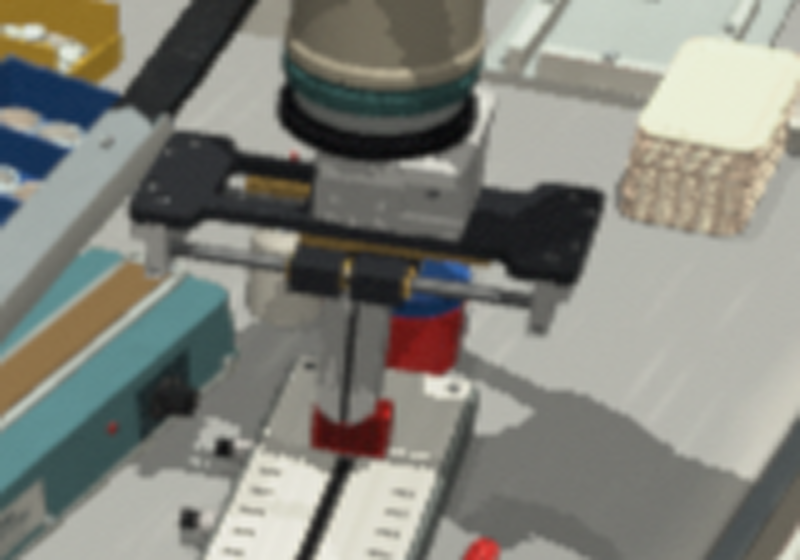

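```bash
python3 - <<'E'
from h import *
for n,p in(("s4",(349,216.3)),("s1",(260+390/4,170+101/4))):
  for z in(.06,.084,.09,.1,.11):
    q=ray("scene",p,z)[:2]-C; print(n,z,"x",round(q@ux,4),"y",round(q@uy,4))
print(telemetry.current_ee_pos(), telemetry.current_wrist_force())
E
```

```text
s4 0.06 x 0.003 y -0.051
s4 0.084 x -0.0015 y -0.0252
s4 0.09 x -0.0027 y -0.0188
s4 0.1 x -0.0045 y -0.0081
s4 0.11 x -0.0064 y 0.0026
s1 0.06 x 0.0003 y -0.1258
s1 0.084 x -0.0041 y -0.098
s1 0.09 x -0.0053 y -0.091
s1 0.1 x -0.0071 y -0.0794
s1 0.11 x -0.0089 y -0.0678
[ 0.46103878 -0.11824769  0.08498287] [ 0.34123322 -0.0280103  -0.1870358 ]
```

The s4 view shows the fingertips at about (345,425), in front of the paddle's top edge. They are passing over the lever, about 30 mm higher than reported. I'll find the true tip height with a gentle guarded touch on the plate behind the lever.

```bash
python3 - <<'E'
from h import *
r.move_l(bp(0,-.09,.085),vel=.15)
z0=telemetry.current_ee_pos()[2]; 
g=r.move_l(bp(0,-.09,.040),vel=.03,guard=3)
print(g,z0,telemetry.current_ee_pos(),telemetry.current_wrist_force(),telemetry.current_t())
E
```

```text
False 0.0846981447735751 [ 0.47523079 -0.18677609  0.04020513] [ 0.54200847  0.51413259 -0.4475919 ] 17.225
```

```bash
python3 - <<'E'
from h import *
g=r.move_l(bp(0,-.09,.025),vel=.02,guard=3)
print(g,telemetry.current_ee_pos(),telemetry.current_wrist_force(),telemetry.current_t())
im=vision.snapshot("scene");cv2.imwrite("pics/s5.png",cv2.resize(im[110:250,280:440,::-1],None,fx=5,fy=4,interpolation=cv2.INTER_CUBIC))
E
```

```text
True [ 0.47508622 -0.1867092   0.0312473 ] [ 0.53516399 -0.27949462  4.29906499] 17.7333
```

View pics/s5.png

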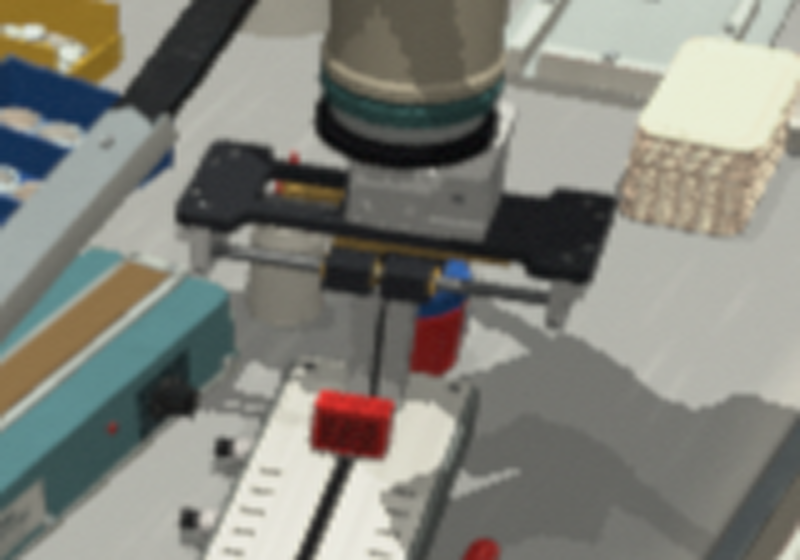

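Contact with the plate came at TCP z = 0.0312, so the tip is at TCP z + 0.0148. The paddle hasn't moved. I'll redo the first push with the tip at 60 mm.

```bash
cat > c.py <<'E'
from h import *
import sys
y0,ym=map(float,sys.argv[1:3])
if by()<-.08: r.move_l(bp(0,-.09,.045),vel=.06)
f0=mf(5)
click(y0,ym,f0,z=.045)
r.move_l(bp(0,by()-.004,.045),vel=.05); r.hold(.25)
for c in("scene","top"):
    im=vision.snapshot(c); cv2.imwrite(f"pics/c_{c}_{ym}.png",im[:,:,::-1])
    m=models.mark_of("lever_push",c)
    if m: print(c,np.round(m[0]["at"],4),round(m[0]["score"],2),"gain",(np.array(m[0]["at"])[:2]-C)@uy+.067)
print(by(),telemetry.current_t())
E
python3 c.py -.054 -.038
```

```text
[(-53.5, 1.9), (-53.0, 4.9), (-52.1, 5.1), (-50.6, 4.9), (-48.5, 2.1), (-47.5, 0.6)] t 21.9833
scene [ 0.4673 -0.1363  0.0684] 0.57 gain 0.027902097469358608
-0.05144321349267645 22.6833
```

```bash
cat > lev.py <<'E'
from h import *
import sys
def lev(f):
    im=cv2.imread(f).astype(int); b,g,rr=im[...,0],im[...,1],im[...,2]
    m=((rr>90)&(g<60)&(b<60)&(rr>2.2*g)).astype(np.uint8)
    # keep the paddle: pixels whose ray at z=.067 lies near box x=0
    n,l,s,c=cv2.connectedComponentsWithStats(m)
    for i in range(1,n):
        q=ray("scene",c[i],.067)[:2]-C
        if abs(q@ux)<.02 and abs(q@uy+.03)<.07 and s[i,4]>30: print(f,"area",s[i,4],"cent",c[i].round(1),"box y",(q@uy).round(4),"bottom y",((ray("scene",(c[i][0],s[i,1]+s[i,3]),.05)[:2]-C)@uy).round(4))
if __name__=="__main__":
    for f in sys.argv[1:]: lev(f)
E
python3 lev.py pics/scene0.png pics/c_scene_-0.038.png
```

```text
pics/scene0.png area 87 cent [350.6 213.4] box y -0.0534 bottom y -0.0383
pics/c_scene_-0.038.png area 108 cent [349.3 217.6] box y -0.0394 bottom y -0.0221
```

```bash
cat > p.py <<'E'
from h import *
from lev import lev
import sys
y0,y1=map(float,sys.argv[1:3]); tag=sys.argv[3]
f0=mf(5); r.move_l(bp(0,y0,.045),vel=.03); log=[]
y=y0
while y<y1-1e-6:
    y+=.001; r.move_l(bp(0,y,.045),vel=.02); log.append((round(by()*1e3,1),round(mf(3)-f0,1)))
print(log)
cv2.imwrite(f"pics/p{tag}.png",vision.snapshot("scene")[:,:,::-1]); lev(f"pics/p{tag}.png")
m=models.mark_of("lever_push","scene")
if m: print("gain",(np.array(m[0]["at"])[:2]-C)@uy+.067)
print(telemetry.current_t())
E
python3 p.py -.047 -.043 a
```

```text
[(-45.9, -0.6), (-44.9, -0.5), (-43.9, -0.4), (-42.9, -0.0)]
pics/pa.png area 117 cent [348.6 221.1] box y -0.0282 bottom y -0.0125
gain 0.039870472910016205
24.65
```

Vision now puts the lever at about 0.039 to 0.040, which is notch 1. So the jump came at about TCP y = -0.047, and finger travel is TCP y + 0.0785. Next is notch 2.

```bash
python3 p.py -.037 -.0275 b
```

```text
[(-37.0, -4.9), (-36.1, -4.6), (-34.6, -4.5), (-32.5, -2.4), (-31.5, -0.3), (-30.5, 0.3), (-29.5, 0.9), (-28.7, 0.8), (-27.9, 0.0), (-26.9, 0.7)]
pics/pb.png area 110 cent [346.3 225.6] box y -0.0131 bottom y 0.0039
gain 0.052281512763104124
28.7667
```

Notch 2: vision reads 0.052, and the force pattern repeated exactly 16 mm further on. Now notch 3.

```bash
python3 p.py -.021 -.0115 c && python3 - <<'E'
from h import *
r.move_l(bp(0,-.02,.045),vel=.06); r.hold(.2)
cv2.imwrite("pics/d.png",vision.snapshot("scene")[:,:,::-1]); from lev import lev; lev("pics/d.png")
m=models.mark_of("lever_push","scene"); print("gain",[(np.array(a["at"])[:2]-C)@uy+.067 for a in m[:2]])
r.move_l(bp(0,-.025,.12),vel=.15)
r.move_l(bp(0,.097,.12),vel=.2)
im=vision.snapshot("scene");cv2.imwrite("pics/e.png",cv2.resize(im[130:310,240:440,::-1],None,fx=4,fy=3.3,interpolation=cv2.INTER_CUBIC))
lev2=models.mark_of("lever_push","scene"); print("gain",[(np.array(a["at"])[:2]-C)@uy+.067 for a in lev2[:2]],telemetry.current_ee_pos(),telemetry.current_t())
E
```

```text
[(-21.0, -4.9), (-20.1, -5.3), (-18.6, -4.8), (-16.5, -1.5), (-15.5, -0.5), (-14.5, -0.3), (-13.5, 0.0), (-12.8, 0.1), (-11.9, -0.0), (-10.9, -0.6)]
pics/pc.png area 111 cent [344.7 230.8] box y 0.0034 bottom y 0.0196
gain 0.07163389033818324
32.8833
pics/d.png area 112 cent [344.7 230.7] box y 0.0033 bottom y 0.0196
gain [np.float64(0.07106743334588492), np.float64(0.16402441239464138)]
gain [np.float64(0.07163154253346173)] [ 0.43793473 -0.00435294  0.11982838] 34.9917
```

View pics/e.png

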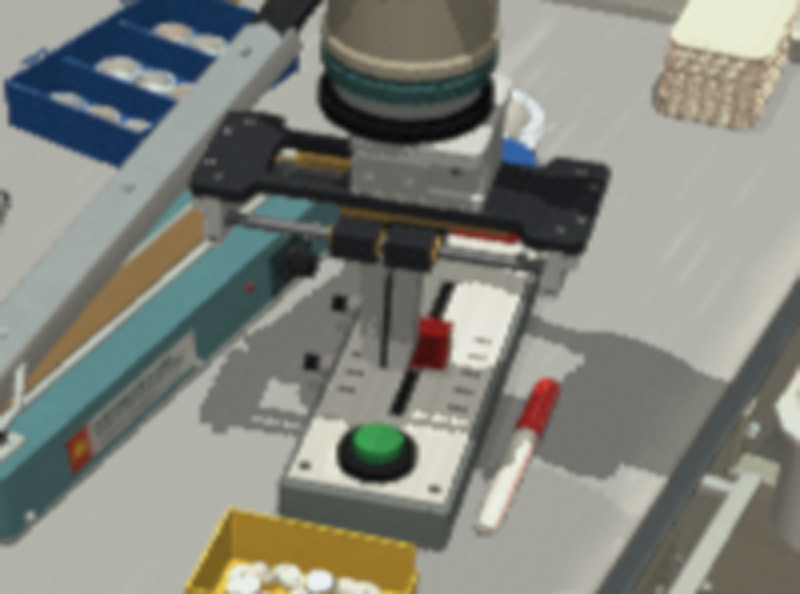

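The lever sits between the third tick pair (vision reads 0.071), and the fingers hang over the button at (378,440). Now I'll press the button.

```bash
python3 - <<'E'
from h import *
p=proj("scene",bp(0,.097,.1346)); print("tip pred crop",(p-[240,130])*[4,3.3])
r.move_l(bp(0,.097,.06),vel=.1,guard=6)
print(telemetry.current_ee_pos()[2])
g=r.move_l(bp(0,.097,.040),vel=.02,guard=9); print(g,telemetry.current_ee_pos(),telemetry.current_wrist_force())
r.hold(.2); print(telemetry.current_ee_pos()[2],telemetry.current_wrist_force(),telemetry.current_t())
E
```

```text
tip pred crop [382.03688426 356.82260418]
0.06026447161696553
True [ 0.43785074 -0.00348972  0.04722932] [-1.95354753  0.26636322  6.40404681]
0.04719732062484519 [-0.89516716  0.21906547  6.85874709] 36.6333
```

```bash
python3 - <<'E'
from h import *
for z in(.0462,.0452):
    r.move_l(bp(0,.097,z),vel=.02,guard=15); r.hold(.1); print(telemetry.current_ee_pos()[2],telemetry.current_wrist_force()[2])
F=lambda:(r.hold(.06),telemetry.current_wrist_force()[2])[1]
for z in(.0475,.049,.0505,.052,.0535,.055): r.move_l(bp(0,.097,z),vel=.05); print(round(telemetry.current_ee_pos()[2],4),round(F(),1))
r.move_l(bp(0,.097,.2),vel=.2); r.hold(.3)
for c in("scene","top"):
    im=vision.snapshot(c);cv2.imwrite(f"pics/f_{c}.png",im[:,:,::-1])
    for n in("lever_push","store_button_top"):
        m=models.mark_of(n,c); print(c,n,[np.round(a["at"],4) for a in m[:1]])
m=models.mark_of("lever_push","scene");print("gain",[(np.array(a["at"])[:2]-C)@uy+.067 for a in m[:1]],telemetry.current_t())
E
```

```text
0.04711711423398266 11.294658888194531
0.046960046719242844 18.13911305549988
0.0479 4.8
0.049 2.9
0.0505 2.8
0.052 2.7
0.0532 1.6
0.0549 -0.5
scene lever_push [array([ 0.4573, -0.0931,  0.0657])]
scene store_button_top [array([ 0.4435, -0.0059,  0.0667])]
top lever_push []
top store_button_top []
gain [np.float64(0.0722300145886934)] 40.7083
```

The button bottomed hard after 6 mm of sprung travel and came back up. The lever reading hasn't changed (about 0.072, and these readings run 1–2 mm high), so I'm handing in.

```bash
python3 -c "
from plant import r;print(r.sign_off())"
```

```text
the job is handed in; nothing more can be done
None
```

I pushed the lever one click at a time into the third notch (camera reading about 0.071 m, target 0.070), pressed the green button fully down and let it spring back, then handed the job in at about 41 s; the hand-in gave no verdict.

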